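# Snap the canister lid home with the hand press

## Task

One of the two small round metal canisters on the prep table has its snap lid still standing up on its neck. Pick up the hand press by its handle, set its foot squarely on the middle of that lid and press straight down until the lid clicks fully home; then stand the press upright on the worktop again and let go. Leave the other canister, whose lid is already on, where it stands.

Things in the scene. Friction and masses are not known exactly. Their poses are not given: they have to be found in the camera images.
- press: Hand press, loose, upright, left of the canisters, about 0.15 kg: flat steel foot 60 mm across, 16 mm thick; upright round black handle 30 mm across rising from its middle to 79 mm above the underside. Origin: centre of underside; z up the handle. Grip the handle from above, any yaw, TCP about 43 mm above the underside; if it slips, the fingertips bear on the foot.
- lid_top (a point): Centre of the flat top of the lid that stands up (aluminium, 84 mm across, 17 mm high, pull tab 10 mm out of its side; z up). Its steel canister, 78 mm across, about 0.65 kg, stands loose on the worktop. The top is 92 mm above the worktop as found (12 mm of neck, with a dark sealing ring, shows under the skirt), 80 mm when home.
- snap_lid (a joint): How far that lid is pushed down: 0 as found, 0.012 m fully home on its stop. It resists with at most about 12 N, most at about 2 mm; past half way (6 mm) it snaps home by itself and stays; let go before that it may spring back up.
- closed_canister: The other canister, same shape and size, loose, lid already home: top 80 mm above the worktop, no neck showing. Origin: centre of underside, z up. The two stand at least 0.11 m apart, centre to centre; either may be nearer to the press.

How it is judged:
On the way, in this order (a step that is already met when the one before it is completed fails the run):
1. the press is lifted off the worktop in the fingers, the lid still standing up (height (world z) of press above 0.03 m and contact force between the fingers and press above 1 N and value of joint snap_lid below 0.005 m), for 0.1 s.
2. the lid is home while the press, held in the fingers, stands squarely on it: within 15 mm of the lid's middle, within 0.2 rad of upright, its underside within 12 mm of the lid's top (value of joint snap_lid above 0.0105 m and horizontal distance between press and lid_top below 0.015 m and z of press in the frame of lid_top below 0.012 m and angle between press's own z axis and vertical below 0.2 rad and contact force between the fingers and press above 1 N), for 0.05 s.
At the end, for the whole second after the job is handed in: The lid is home (pushed down at least 10.5 of its 12 mm), its canister stands upright on the worktop (within 0.1 rad), the press stands upright (within 0.15 rad) and at rest on the worktop (underside less than 20 mm above it), and the other canister still stands upright (value of joint snap_lid above 0.0105 m and angle between each of lid_top, closed_canister's own z axis and vertical below 0.1 rad and height (world z) of lid_top between 0.07 and 0.09 m and height (world z) of press between -0.01 and 0.02 m and angle between press's own z axis and vertical below 0.15 rad and linear speed of press below 0.02 m/s); the robot touches nothing.
It fails at once if the other canister is moved more than 40 mm (distance of closed_canister from where it was at the start of the episode above 0.04 m).
It also fails if it takes over 48 s, if anything falls off the work surface, if the arm or the gripper's body presses on something with over 40 N, if the wrist force passes 120 N, or if a joint passes its speed limit or range.

## Robot

A 6-joint arm with a two-finger parallel gripper is mounted at the origin on a cart in front of the work surface, level with it; the furniture and walls round the work are solid. World frame = base frame: x ahead of the robot, y to its left, z up, the work surface at z = 0. Lengths are in m, angles in rad, forces in N, time in s.
With the tool pointing down it reaches from about 0.375 to 0.9 m from the base axis. Payload 3.1 kg.
Tool frame: the origin (TCP) lies between the finger pads, 19 mm behind the fingertips; this is the grasp point; z points along the fingers, y is the line along which they close (so a half turn about z gives the same grasp; the last joint's range is limited). The gripper opens to 85 mm and grips with 20 to 120 N. Pads are 22 mm wide; open, the fingers measure 114 mm over their backs; the gripper's body (76 mm by 85 mm) begins 54 mm behind the grasp point. The pads swing forward as they close: fully open they stand 13 mm farther back than shut.
Start: joints at [1.016, 0.527, 1.433, -0, 1.181, -0.178], TCP at [0.229, 0.581, 0.25] pointing down, gripper open.
Joint ranges: [-3.08, 3.08], [-0.75, 2.2], [0.22, 2.44], [-1.43, 4.57], [0, 2.65], [-2.85, 2.85]. Speed limits (rad/s): [2.79, 2.79, 3.14, 3.14, 3.14, 3.14].

## Interface

Orientations are given as a unit quaternion [x, y, z, w].
In Python, from station import manip gives the robot as it stands.
- The arm moves only by the tool drive_effector, called after "Emit:" as name(argument=value, ...) on one line, values as JSON. Schema: {"type":"object","properties":{"offsets":{"type":"array","items":{"type":"array","prefixItems":[{"type":"array","items":{"type":"number"},"minItems":3,"maxItems":3},{"type":"number"},{"type":"number"}],"minItems":3,"maxItems":3},"minItems":1,"maxItems":20},"force":{"type":"number"},"only":{"type":"string"},"quiet":{"type":"boolean"},"lines":{"type":"string"}},"required":["offsets"],"additionalProperties":false}. offsets is a list of rows, 1 to 20 of them, each written [[dx, dy, dz], turn, opening]: dx, dy, dz in parts of the range, where 1.0 means 0.8 m, then a turn about the tool's z in fractions of the full range, 1 being 2 rad, then the opening from 0.0 (shut) to 1.0 (fully open); each row is the pose to reach, as a shift and turn from the pose commanded when the call began, along the tool's axes at that moment; what a row does not reach only later rows make up. A row lasts 1/10 s, in which the tool goes at most 0.05 m and 0.15 rad, less where a joint would pass 70% of its speed; a pose out of reach is approached as far as the arm can. The fingers move at their own pace and stop on an object; force is the grip in N (left out, the last holds). Time passes only in rows, so rows that do not move let the fingers close. The tool returns the time, the measured TCP pose, the force, the opening and the grip force at its end. only (a regular expression) keeps the lines of the reply that match it, lines (a string "A,B") keeps lines A to B, and quiet returns only ok. Shift and turn numbers lie between -1 and 1, and a call with a number outside is refused. Input that does not fit is refused with a message, and nothing moves.
- manip.sense(): the state, without advancing time (a new reading comes with each control period).
- manip.snapshot(name): name is "scene" or "top" or "wrist"; returns a dict with "pixels" (420x560x3 uint8, red, green, blue), "range_z" (420x560 float32, m along the optical axis (not along the pixel's ray), 0 where there is no reading), "fov_y" (degrees; the focal length in pixels is half the picture's height over the tangent of half this angle, whatever the lens; pixels are square), "cx", "cy" (the principal point, pixels), "R" (3x3) and "t" (3): a world point X has camera coordinates R X + t; the wrist camera has in their place "hand_eye" (4x4, takes a point from camera to tool coordinates, whose origin is the TCP and whose axes are the flange's). Camera axes: x right, y down, z forward; pixel columns grow to the right and rows downward; lengths in m; the calibration is good to about 2 mm. A picture is of the moment at which its call begins: read the wrist's pose just before it.
- manip.sign_off(): hands the job in; it is judged then, once.
The state is a dict: "t": time; "q": joint angles; "qd": joint speeds; "tau": joint torques, N m; "tcp_pos": TCP position; "tool_rot": TCP orientation; "force": force on the tool from outside, world axes, zero at the start; "ft_torque": the same for the moment, N m; "finger_gap": opening from 0.0 (shut) to 1.0 (fully open); "gripper_force": force on a finger pad.
Only numpy, scipy, OpenCV 4.12 (cv2) and the standard library are available. Lean on these libraries where they do the work, as an engineer would, in place of code of your own. Each camera call takes 0.05 s, during which the arm holds its last target. There are 200 camera calls.

## Working session

There is one attempt and no reset: what is moved stays moved. The work goes in short steps, Python scripts to look and compute and a tool call to move; the robot and the scene stay as the last step left them, time stands still between calls to the robot, and variables do not carry over. Pictures are saved under pics/ and viewed, at most 10 in all, crops included, and the job is handed in when it is done.

```bash
ls; mkdir -p pics; cat > h.py <<'E'
import numpy as np,cv2,pickle
from station import manip
def cam(s):
    h=s["pixels"].shape[0]; f=h/2/np.tan(np.radians(s["fov_y"])/2); return f
def pts(s):
    f=cam(s);Z=s["range_z"];v,u=np.mgrid[:Z.shape[0],:Z.shape[1]]
    P=np.stack([(u-s["cx"])*Z/f,(v-s["cy"])*Z/f,Z],-1)
    return (P-s["t"])@np.asarray(s["R"])   # R^T (P-t)
def ray(s,u,v,z):
    f=cam(s);R=np.asarray(s["R"]);d=R.T@np.array([(u-s["cx"])/f,(v-s["cy"])/f,1]);c=-R.T@np.asarray(s["t"])
    return c+d*(z-c[2])/d[2]
E
python3 - <<'E'
from h import *
print(manip.sense())
ims=[]
for n in("scene","top"):
    s=manip.snapshot(n);pickle.dump(s,open(n+".pkl","wb"));cv2.imwrite(f"pics/{n}0.png",s["pixels"][...,::-1])
    P=pts(s);ok=s["range_z"]>0;print(n,s["fov_y"],-np.asarray(s["R"]).T@s["t"],ok.mean())
E
```

```text
pics
station.py
{'t': 0.0, 'q': array([ 1.01650598e+00,  5.28436303e-01,  1.43390271e+00,  2.22815188e-05,
        1.18138666e+00, -1.78542872e-01]), 'qd': array([-2.09174429e-04, -6.58335617e-04,  1.48389220e-03,  3.27249006e-05,
        9.00413786e-04,  3.56070685e-04]), 'tau': array([-2.85989254e-04, -4.42364573e+01, -1.78021163e+01, -1.97249210e-04,
        8.41929519e-03,  7.17763214e-06]), 'tcp_pos': array([0.22898823, 0.58081941, 0.24905179]), 'tool_rot': array([ 1.86774531e-01,  9.82402228e-01, -9.92020123e-04, -3.91718834e-04]), 'force': array([-0.38826542, -0.0851488 ,  0.26548886]), 'ft_torque': array([0.00540607, 0.03597914, 0.03554674]), 'gripper_force': 0.0, 'finger_gap': 1.000362613438997}
scene 42.605638148835446 [-0.00170788 -0.45795063  0.87342846] 0.995812074829932
top 56.11875011665893 [0.35958967 0.04619971 0.94576789] 0.9959056122448979
```

View pics/scene0.png

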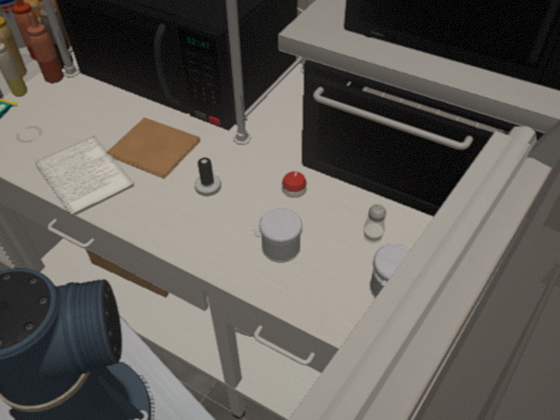

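View pics/top0.png

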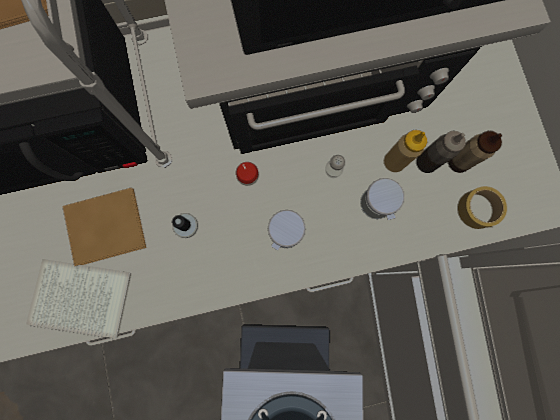

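The scene view shows the press at about (206,175), with canisters at (281,235) and (390,270). In the top view the press is at (183,224) and the canisters at (287,229) and (385,197), with tabs at the lower edge. Next I'll compute positions and check them across the two views.

```bash
python3 - <<'E'
from h import *
for n,L in(("scene",[(205,163),(206,187),(281,225),(281,250),(295,182),(390,258),(100,170),(20,300)]),("top",[(180,222),(190,230),(287,229),(385,197),(247,173),(100,225),(290,410),(285,350),(483,207),(80,300)])):
    s=pickle.load(open(n+".pkl","rb"));P=pts(s);print(n,s["cx"],s["cy"],[k for k in s])
    for u,v in L: print((u,v),P[v,u].round(3),s["range_z"][v,u].round(3))
    # tops: blobs by height band
    H=P[...,2];ok=s["range_z"]>0
    m=(ok&(H>0.068)&(H<0.098)&(P[...,0]>.2)&(P[...,0]<.8)&(abs(P[...,1])<.45)).astype(np.uint8)
    k,l,st,c=cv2.connectedComponentsWithStats(m)
    for i in range(1,k):
        if st[i,4]>60:
            p=P[l==i];print("blob",c[i].round(),st[i,4],np.median(p,0).round(4),np.percentile(p,2,0).round(3),np.percentile(p,98,0).round(3))
E
```

```text
scene 277.9376951122769 216.4252243403843 ['pixels', 'range_z', 'fov_y', 'cx', 'cy', 'R', 't']
(205, 163) [0.478 0.259 0.079] 1.156
(206, 187) [0.468 0.255 0.016] 1.197
(281, 225) [0.469 0.02  0.08 ] 1.039
(281, 250) [ 0.445 -0.004  0.045] 1.043
(295, 182) [0.602 0.109 0.039] 1.173
(390, 258) [ 0.545 -0.182  0.093] 0.968
(100, 170) [0.335 0.479 0.008] 1.248
(20, 300) [ 0.02  -0.009  0.348] 0.618
blob [254.  82.] 233 [0.7479 0.3961 0.0831] [0.703 0.383 0.068] [0.798 0.41  0.097]
blob [215. 104.] 385 [0.6215 0.3936 0.0827] [0.607 0.365 0.069] [0.661 0.447 0.097]
blob [239. 114.] 92 [0.6382 0.3261 0.0824] [0.633 0.321 0.068] [0.65  0.336 0.097]
blob [373. 175.] 1580 [ 0.6993 -0.0215  0.0836] [ 0.652 -0.163  0.069] [0.738 0.134 0.097]
blob [204. 164.] 151 [0.4751 0.2611 0.0788] [0.464 0.25  0.069] [0.491 0.277 0.083]
blob [376. 213.] 253 [ 0.6192 -0.0932  0.0848] [ 0.61  -0.106  0.069] [ 0.637 -0.077  0.092]
blob [279. 226.] 1269 [0.4649 0.0197 0.0809] [ 0.429 -0.016  0.069] [0.505 0.059 0.084]
blob [388. 260.] 880 [ 0.5379 -0.1832  0.0932] [ 0.505 -0.205  0.081] [ 0.581 -0.158  0.096]
t
[... 852 characters left out ...]
-0.2207  0.0833] [ 0.627 -0.252  0.07 ] [ 0.666 -0.212  0.097]
blob [432. 158.] 149 [ 0.6391 -0.2989  0.0835] [ 0.628 -0.327  0.069] [ 0.672 -0.293  0.097]
blob [466. 158.] 146 [ 0.6419 -0.3785  0.0831] [ 0.631 -0.408  0.069] [ 0.664 -0.37   0.097]
blob [337. 162.] 185 [ 0.6236 -0.086   0.0854] [ 0.611 -0.103  0.073] [ 0.64  -0.072  0.09 ]
blob [385. 197.] 1149 [ 0.545  -0.1924  0.0917] [ 0.505 -0.229  0.079] [ 0.584 -0.154  0.095]
blob [286. 228.] 1116 [0.4699 0.0257 0.0797] [ 0.432 -0.012  0.073] [0.509 0.062 0.083]
blob [178. 221.] 145 [0.4786 0.2644 0.0785] [0.465 0.252 0.069] [0.492 0.278 0.081]
blob [441. 311.] 449 [ 0.3005 -0.3112  0.0831] [ 0.204 -0.327  0.069] [ 0.407 -0.294  0.097]
```

Both views agree: the handle top is at z≈0.079 near (0.478,0.264). The nearer canister's top is at 0.080 (closed), and the far one at (0.545,-0.192) is at 0.092 (lid up). I'll move above the press and refine with the wrist camera.

Units first: shifts go in shares of 0.8 m and turns go in shares of 2 rad. So -0.348 m / 0.8 = -0.435, -0.08 m / 0.8 = -0.1.

Emit:
drive_effector(offsets=[[[-0.0438, -0.025, 0], 0, 1], [[-0.0875, -0.05, 0], 0, 1], [[-0.1313, -0.075, 0], 0, 1], [[-0.175, -0.1, 0], 0, 1], [[-0.2188, -0.125, 0], 0, 1], [[-0.2625, -0.15, 0], 0, 1], [[-0.3063, -0.175, 0], 0, 1], [[-0.35, -0.2063, 0], 0, 1], [[-0.3938, -0.2313, 0], 0, 1], [[-0.435, -0.2538, 0], 0, 1], [[-0.435, -0.2538, 0], 0, 1], [[-0.435, -0.2538, 0], 0, 1]])

```text
t: 1.3
tcp_pos: [0.4786, 0.2641, 0.2496]
tool_rot: [0.188, 0.982, -0.0, -0.001]
force: [0.0, 0.7, -0.4]
finger_gap: 1.001
gripper_force: 0.0
```

```bash
cat >> h.py <<'E'
from scipy.spatial.transform import Rotation as Ro
def wrist():
    st=manip.sense();s=manip.snapshot("wrist");T=np.eye(4);T[:3,:3]=Ro.from_quat(st["tool_rot"]).as_matrix();T[:3,3]=st["tcp_pos"]
    C=np.linalg.inv(T@np.asarray(s["hand_eye"]));s["R"]=C[:3,:3];s["t"]=C[:3,3];return st,s
def blobs(s,zlo,zhi,amin=60):
    P=pts(s);H=P[...,2];m=((s["range_z"]>0)&(H>zlo)&(H<zhi)).astype(np.uint8)
    cs,_=cv2.findContours(m,cv2.RETR_EXTERNAL,cv2.CHAIN_APPROX_NONE)
    for c in cs:
        if cv2.contourArea(c)<amin:continue
        mm=cv2.drawContours(np.zeros_like(m),[c],-1,1,-1)&m;z=np.median(H[mm>0]);f=cam(s)
        (u,v),r=cv2.minEnclosingCircle(c);M=cv2.moments(c);d=np.median(s["range_z"][mm>0])
        print("blob px",round(u),round(v),"r_mm",round(r*d/f*1e3,1),"z",z.round(4),"ctr",ray(s,u,v,z)[:2].round(4),"moment",ray(s,M["m10"]/M["m00"],M["m01"]/M["m00"],z)[:2].round(4))
E
python3 - <<'E'
from h import *
st,s=wrist();cv2.imwrite("pics/w1.png",s["pixels"][...,::-1]);print(st["tcp_pos"],st["tool_rot"])
print("handle");blobs(s,.073,.086);print("foot");blobs(s,.011,.021)
t=pickle.load(open("top.pkl","rb"));P=pts(t);H=P[...,2]
print("tall top:",[(v,u,P[v,u].round(2)) for v,u in((100,130),(160,165),(110,250),(130,420),(300,455),(380,460),(330,400))])
E
```

```text
[0.47859036 0.26410138 0.24956108] [ 1.87956088e-01  9.82177162e-01 -9.48495550e-05 -7.22662094e-04]
handle
blob px 256 388 r_mm 13.8 z 0.0786 ctr [0.6769 0.1598] moment [0.6734 0.1584]
blob px 210 392 r_mm 32.1 z 0.0794 ctr [0.6641 0.1132] moment [0.661  0.1174]
blob px 41 265 r_mm 44.0 z 0.0788 ctr [0.468  0.0318] moment [0.4689 0.0314]
blob px 498 255 r_mm 64.8 z 0.0796 ctr [0.6135 0.4273] moment [0.6134 0.4266]
blob px 281 183 r_mm 14.7 z 0.0778 ctr [0.4773 0.2678] moment [0.4774 0.2678]
foot
blob px 210 310 r_mm 26.5 z 0.015 ctr [0.6066 0.1267] moment [0.5924 0.1378]
blob px 386 274 r_mm 14.3 z 0.0162 ctr [0.6376 0.3339] moment [0.6313 0.3327]
blob px 79 237 r_mm 39.0 z 0.016 ctr [0.4684 0.0334] moment [0.4619 0.0577]
blob px 486 216 r_mm 36.6 z 0.0176 ctr [0.6069 0.4523] moment [0.6067 0.4525]
blob px 540 186 r_mm 25.4 z 0.0186 ctr [0.5938 0.5102] moment [0.5925 0.5079]
blob px 281 166 r_mm 29.1 z 0.0147 ctr [0.477 0.268] moment [0.4697 0.2708]
blob px 461 88 r_mm 108.1 z 0.0124 ctr [0.4703 0.4578] moment [0.4684 0.4592]
tall top: [(100, 130, array([0.77, 0.4 , 0.07])), (160, 165, array([0.64, 0.32, 0.02])), (110, 250, array([0.66, 0.1 , 0.27])), (130, 420, array([ 0.74, -0.31, -0.  ])), (300, 455, array([ 0.33, -0.32,  0.13])), (380, 460, array([ 0.17, -0.32,  0.14])), (330, 400, array([ 0.21, -0.35, -0.34]))]
```

View pics/w1.png

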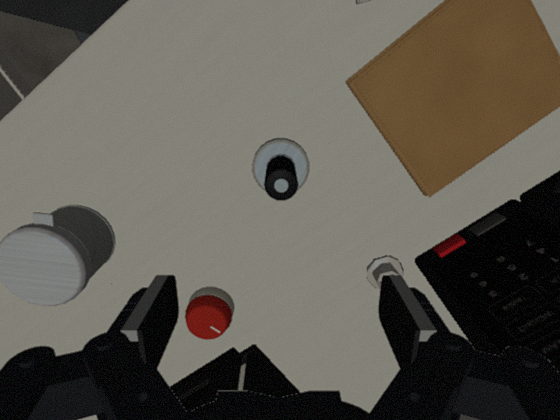

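The wrist view shows the handle top at (281,183) and the foot at (281,166), giving (0.477,0.268), within about 3 mm of the fixed cameras. The fingers straddle the handle line clear of other objects, so I'll descend and grip.

Scaled: 0.206 m / 0.8 = 0.2575, 0.2 m / 0.8 = 0.25.

Emit:
drive_effector(offsets=[[[0, 0.0025, 0.0375], 0, 1], [[0, 0.0025, 0.0875], 0, 1], [[0, 0.0025, 0.1375], 0, 1], [[0, 0.0025, 0.175], 0, 1], [[0, 0.0025, 0.2063], 0, 1], [[0, 0.0025, 0.2313], 0, 1], [[0, 0.0025, 0.25], 0, 1], [[0, 0.0025, 0.2575], 0, 1], [[0, 0.0025, 0.2575], 0, 1], [[0, 0.0025, 0.2575], 0, 0], [[0, 0.0025, 0.2575], 0, 0], [[0, 0.0025, 0.2575], 0, 0], [[0, 0.0025, 0.2575], 0, 0], [[0, 0.0025, 0.2575], 0, 0], [[0, 0.0025, 0.2575], 0, 0], [[0, 0.0025, 0.2575], 0, 0], [[0, 0.0025, 0.2575], 0, 0]], force=80)

```text
t: 3.05
tcp_pos: [0.4799, 0.2668, 0.0449]
tool_rot: [0.187, 0.982, 0.0, 0.001]
force: [-0.8, 0.6, 5.8]
finger_gap: 0.337
gripper_force: 78.5
```

Scaled: -0.17 m / 0.8 = -0.2125, -0.16 m / 0.8 = -0.2.

Emit:
drive_effector(offsets=[[[0, 0, -0.025], 0, 0], [[0, 0, -0.0625], 0, 0], [[0, 0, -0.1125], 0, 0], [[0, 0, -0.1625], 0, 0], [[0, 0, -0.2], 0, 0], [[0, 0, -0.2125], 0, 0], [[0, 0, -0.2125], 0, 0]])

```text
t: 3.75
tcp_pos: [0.4798, 0.2668, 0.215]
tool_rot: [0.187, 0.982, 0.001, 0.001]
force: [-0.2, 0.4, -1.4]
finger_gap: 0.334
gripper_force: 78.9
```

Emit:
drive_effector(offsets=[[[-0.0125, -0.0225, 0], 0, 0], [[-0.0313, -0.055, 0], 0, 0], [[-0.0563, -0.0988, 0], 0, 0], [[-0.0813, -0.1425, 0], 0, 0], [[-0.1063, -0.1875, 0], 0, 0], [[-0.1313, -0.2313, 0], 0, 0], [[-0.1563, -0.275, 0], 0, 0], [[-0.1813, -0.3188, 0], 0, 0], [[-0.2063, -0.3625, 0], 0, 0], [[-0.2313, -0.4063, 0], 0, 0], [[-0.2563, -0.45, 0], 0, 0], [[-0.275, -0.4838, 0], 0, 0], [[-0.2863, -0.5038, 0], 0, 0], [[-0.2863, -0.5038, 0], 0, 0], [[-0.2863, -0.5038, 0], 0, 0]])

```text
t: 5.25
tcp_pos: [0.5433, -0.191, 0.2125]
tool_rot: [0.187, 0.982, 0.001, -0.002]
force: [-0.7, 0.5, -2.0]
finger_gap: 0.336
gripper_force: 79.1
```

```bash
python3 - <<'E'
from h import *
st,s=wrist();pickle.dump((st,s),open("w2.pkl","wb"));cv2.imwrite("pics/w2.png",s["pixels"][...,::-1]);print(st["tcp_pos"])
t=manip.snapshot("top");pickle.dump(t,open("top2.pkl","wb"));sc=manip.snapshot("scene");pickle.dump(sc,open("scene2.pkl","wb"))
cv2.imwrite("pics/b2.png",cv2.resize(np.hstack([t["pixels"][80:320,250:530],sc["pixels"][80:320,250:530]])[...,::-1],None,fx=1.4,fy=1.4))
blobs(s,.088,.096)
E
```

```text
[ 0.54331316 -0.19100541  0.21249431]
blob px 508 320 r_mm 47.8 z 0.092 ctr [ 0.7047 -0.0523] moment [ 0.7082 -0.0512]
blob px 278 207 r_mm 39.9 z 0.0908 ctr [ 0.5447 -0.1912] moment [ 0.5297 -0.1853]
blob px 2 60 r_mm 38.7 z 0.0919 ctr [ 0.3878 -0.3183] moment [ 0.3957 -0.3038]
```

View pics/w2.png

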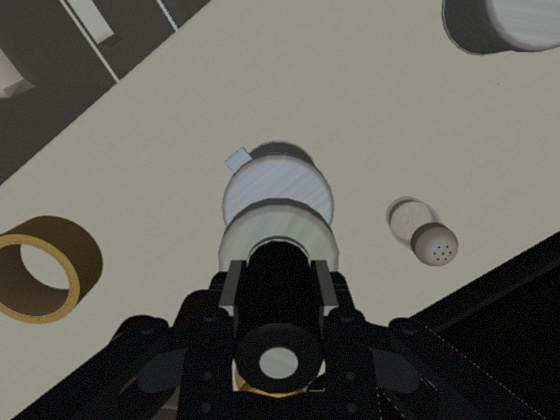

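View pics/b2.png

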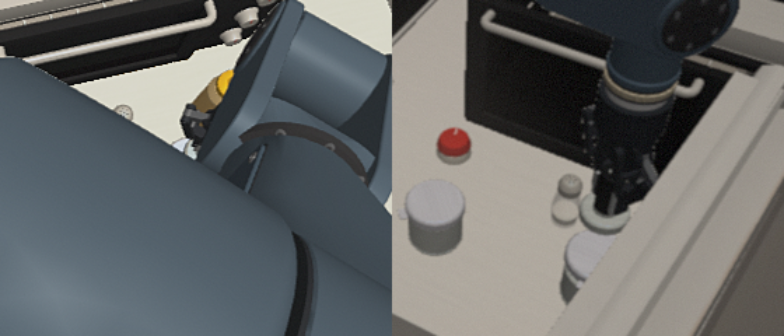

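In the wrist view, the lid disc is centred near (278,208) with its tab at (238,160). The held foot is centred near (278,254), and neither is visibly tilted. I'll fit circles to the rims to get the relative offset.

```bash
cat >> h.py <<'E'
from scipy.optimize import least_squares
def rim(s,zlo,zhi,box,z,r):
    P=pts(s);H=P[...,2];m=((s["range_z"]>0)&(H>zlo)&(H<zhi)).astype(np.uint8)
    u0,v0,u1,v1=box;k=np.zeros_like(m);k[v0:v1,u0:u1]=1
    # upper rim: first masked pixel in each column
    m&=k;cols=[u for u in range(u0,u1) if m[:,u].any()]
    q=np.array([ray(s,u,m[:,u].argmax()-.5,z)[:2] for u in cols])
    f=lambda p,rr:np.hypot(*(q-p[:2]).T)-(rr if rr else p[2])
    a=least_squares(f,[*q.mean(0),r],args=(None,),loss="soft_l1",f_scale=.001).x;b=least_squares(f,q.mean(0),args=(r,),loss="soft_l1",f_scale=.001).x
    print("free",a.round(4),"fixed r",b.round(4),"n",len(q),"medz",np.median(H[m>0]).round(4));return b
E
python3 - <<'E'
from h import *
st,s=pickle.load(open("w2.pkl","rb"));P=pts(s)
print("lid pts",[P[v,278].round(4) for v in(165,175,190)],"foot",[P[v,u].round(4) for v,u in((205,278),(215,278),(225,278),(230,235),(230,320))])
l=rim(s,.087,.097,(232,130,326,200),.092,.042)
z=np.median(P[205:230,260:296,2]);f=rim(s,z-.006,z+.006,(226,190,332,240),z,.030)
R=Ro.from_quat(st["tool_rot"]).as_matrix();d=np.r_[l-f,0];print("z foot",z,"lid-foot",d,"tool",R.T@d, "foot-tcp",f-st["tcp_pos"][:2])
Q=P[200:232,250:306].reshape(-1,3);Q=Q[abs(Q[:,2]-z)<.006];A=np.c_[Q[:,:2],np.ones(len(Q))];print("tilt",np.linalg.lstsq(A,Q[:,2],rcond=None)[0])
E
```

```text
lid pts [array([ 0.5159, -0.1795,  0.0905]), array([ 0.5224, -0.1821,  0.0914]), array([ 0.5329, -0.1863,  0.0904])] foot [array([ 0.515 , -0.1792,  0.1808]), array([ 0.5186, -0.1806,  0.1836]), array([ 0.5235, -0.1826,  0.1827]), array([ 0.5186, -0.2023,  0.1822]), array([ 0.5334, -0.1653,  0.182 ])]
free [ 0.5463 -0.1916  0.0404] fixed r [ 0.5479 -0.1923] n 94 medz 0.0908
free [ 0.5395 -0.1887  0.0284] fixed r [ 0.4897 -0.1689] n 106 medz 0.1823
z foot 0.18227208773535486 lid-foot [ 0.05825309 -0.02331988  0.        ] tool [-0.06274628 -0.00028418 -0.00025188] foot-tcp [-0.05363769  0.02206533]
tilt [ 0.24816331 -0.09778417  0.03490159]
```

```bash
python3 - <<'E'
from h import *
st,s=pickle.load(open("w2.pkl","rb"));P=pts(s);H=P[...,2]
v,u=np.mgrid[:420,:560]
m=(np.hypot(u-278,v-254)<55)&(np.hypot(u-278,v-262)>36)&(v<258)&(abs(H-.182)<.01)
Q=P[m]-[.54,-.189,0]
g=least_squares(lambda p:Q[:,2]-p[0]-Q[:,:2]@p[1:],[.18,0,0],loss="soft_l1",f_scale=.001).x;print("tilt",g,m.sum())
h=P[(abs(u-278)<18)&(abs(v-363)<14)];print("handle top",np.median(h,0))
mm=(abs(H-.182)<.008)&(v<262)&(abs(u-278)<70)
q=[]
for a in np.arange(182,359,3):
    r=np.arange(30,85);uu=(278+r*np.cos(np.radians(a))).round().astype(int);vv=(254+r*np.sin(np.radians(a))).round().astype(int)
    o=r[mm[vv,uu]]
    if len(o): q.append(ray(s,278+(o.max()+.5)*np.cos(np.radians(a)),254+(o.max()+.5)*np.sin(np.radians(a)),.182)[:2])
q=np.array(q)
for rr in(None,.030): print(least_squares(lambda p:np.hypot(*(q-p[:2]).T)-(rr or p[2]),[.54,-.189,.03],loss="soft_l1",f_scale=.001).x.round(4))
E
```

```text
tilt [ 0.18323257  0.07390907 -0.02718587] 3395
handle top [ 0.54304265 -0.19035701  0.24614622]
[ 0.5391 -0.1887  0.0286]
[ 0.5408 -0.1893  0.03  ]
```

Scaled: 0.07 m / 0.8 = 0.0875, 0.063 m / 0.8 = 0.0788.

Emit:
drive_effector(offsets=[[[-0.0075, -0.0013, 0.0125], 0, 0], [[-0.0075, -0.0013, 0.0375], 0, 0], [[-0.0075, -0.0013, 0.0563], 0, 0], [[-0.0075, -0.0013, 0.0688], 0, 0], [[-0.0075, -0.0013, 0.0788], 0, 0], [[-0.0075, -0.0013, 0.085], 0, 0], [[-0.0075, -0.0013, 0.0875], 0, 0], [[-0.0075, -0.0013, 0.0875], 0, 0]], force=110)

```text
t: 6.2
tcp_pos: [0.5498, -0.1954, 0.1441]
tool_rot: [0.187, 0.982, -0.0, 0.0]
force: [0.0, -0.0, -1.9]
finger_gap: 0.327
gripper_force: 108.3
```

```bash
python3 - <<'E'
from h import *
st,s=wrist();pickle.dump((st,s),open("w3.pkl","wb"));cv2.imwrite("pics/w3.png",s["pixels"][...,::-1]);print(st["tcp_pos"],st["force"])
E
```

```text
[ 0.54978418 -0.19544456  0.14408316] [ 0.02011259 -0.0058154  -1.89124032]
```

View pics/w3.png

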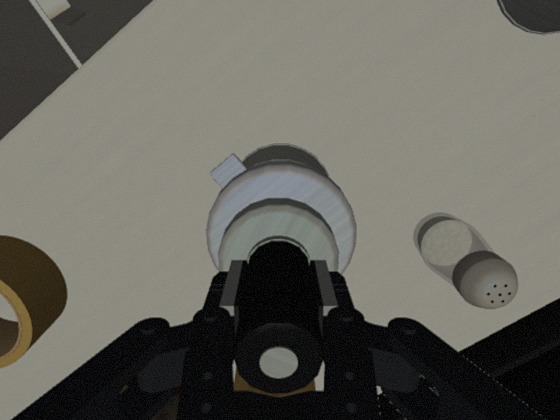

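The lid disc is now centred near (281,238) and the foot near (278,257). I'll fit the rims again.

```bash
cat >> h.py <<'E'
def arc(s,c,z,tol,r,rng,lo=182,hi=358,skip=()):
    H=pts(s)[...,2];mm=abs(H-z)<tol;q=[]
    for a in np.radians([x for x in range(lo,hi,3) if not any(i<x<j for i,j in skip)]):
        rr=np.arange(*rng);uu=(c[0]+rr*np.cos(a)).round().astype(int);vv=(c[1]+rr*np.sin(a)).round().astype(int);o=rr[mm[vv,uu]]
        if len(o) and o.max()<rng[1]-1:q.append(ray(s,c[0]+(o.max()+.5)*np.cos(a),c[1]+(o.max()+.5)*np.sin(a),z)[:2])
    q=np.array(q);p0=[*ray(s,*c,z)[:2],r]
    for R in(None,r):print(len(q),least_squares(lambda p:np.hypot(*(q-p[:2]).T)-(R or p[2]),p0,loss="soft_l1",f_scale=.001).x.round(4))
E
python3 - <<'E'
from h import *
st,s=pickle.load(open("w3.pkl","rb"));H=pts(s)[...,2]
print("lid z",np.median(H[175:195,270:290]),"foot z",np.median(H[210:232,265:292]))
print("lid");arc(s,(281,238),.092,.007,.042,(50,88),170,370,((215,245),))
print("foot");arc(s,(278,257),np.median(H[210:232,265:292]),.005,.030,(40,70),190,350)
E
```

```text
lid z 0.09099536976170672 foot z 0.11393664042800902
lid
58 [ 0.5455 -0.1914  0.0404]
58 [ 0.5474 -0.1921  0.042 ]
foot
54 [ 0.5469 -0.1936  0.0289]
54 [ 0.5481 -0.1941  0.03  ]
```

Foot and lid are concentric to about 2 mm, with a gap of about 6 mm. I'll press slowly.

Scaled: 0.014 m / 0.8 = 0.0175, 0.001 m / 0.8 = 0.0013.

Emit:
drive_effector(offsets=[[[0.0013, 0.0013, 0.0038], 0, 0], [[0.0013, 0.0013, 0.0075], 0, 0], [[0.0013, 0.0013, 0.01], 0, 0], [[0.0013, 0.0013, 0.0125], 0, 0], [[0.0013, 0.0013, 0.015], 0, 0], [[0.0013, 0.0013, 0.0175], 0, 0], [[0.0013, 0.0013, 0.0175], 0, 0]])

```text
t: 6.95
tcp_pos: [0.5489, -0.194, 0.1299]
tool_rot: [0.187, 0.982, -0.0, -0.0]
force: [0.4, 0.6, -0.8]
finger_gap: 0.331
gripper_force: 108.3
```

Scaled: 0.004 m / 0.8 = 0.005, 0.003 m / 0.8 = 0.0038.

Emit:
drive_effector(offsets=[[[0, 0, 0.0013], 0, 0], [[0, 0, 0.0025], 0, 0], [[0, 0, 0.0038], 0, 0], [[0, 0, 0.005], 0, 0], [[0, 0, 0.005], 0, 0], [[0, 0, 0.005], 0, 0]])

```text
t: 7.55
tcp_pos: [0.5491, -0.1941, 0.126]
tool_rot: [0.187, 0.982, 0.0, -0.0]
force: [0.1, -0.1, -0.3]
finger_gap: 0.326
gripper_force: 108.3
```

```bash
python3 - <<'E'
from h import *
st,s=wrist();H=pts(s)[...,2];cv2.imwrite("pics/w4.png",s["pixels"][...,::-1]);print(st["tcp_pos"],st["force"])
print("lid z",np.median(H[185:200,270:290]),"foot z",np.median(H[213:232,265:292]))
E
```

```text
[ 0.54905534 -0.19409813  0.1259503 ] [ 0.06524237 -0.08788677 -0.32031545]
lid z 0.07913388241115295 foot z 0.09587162329357655
```

View pics/w4.png

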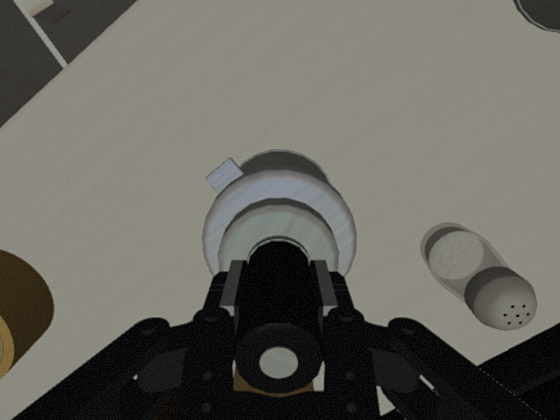

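The lid top now measures 0.079, down from 0.091, so it has snapped home with the foot on it. I'll seat it firmly for a few tenths of a second.

Scaled: 0.002 m / 0.8 = 0.0025, 0.001 m / 0.8 = 0.0013.

Emit:
drive_effector(offsets=[[[0, 0, 0.0013], 0, 0], [[0, 0, 0.0025], 0, 0], [[0, 0, 0.0025], 0, 0], [[0, 0, 0.0025], 0, 0]])

```text
t: 8.0
tcp_pos: [0.5492, -0.1942, 0.125]
tool_rot: [0.187, 0.982, -0.0, 0.0]
force: [-1.9, -0.4, 5.1]
finger_gap: 0.327
gripper_force: 108.2
```

Scaled: -0.09 m / 0.8 = -0.1125, -0.08 m / 0.8 = -0.1.

Emit:
drive_effector(offsets=[[[0, 0, -0.0063], 0, 0], [[0, 0, -0.025], 0, 0], [[0, 0, -0.0625], 0, 0], [[0, 0, -0.1], 0, 0], [[0, 0, -0.1125], 0, 0], [[0, 0, -0.1125], 0, 0]])

```text
t: 8.6
tcp_pos: [0.5499, -0.1945, 0.2155]
tool_rot: [0.187, 0.982, -0.001, 0.002]
force: [-0.2, 0.5, -1.5]
finger_gap: 0.328
gripper_force: 108.4
```

Emit:
drive_effector(offsets=[[[0.0125, 0.0225, 0], 0, 0], [[0.0313, 0.055, 0], 0, 0], [[0.0563, 0.0988, 0], 0, 0], [[0.0813, 0.1425, 0], 0, 0], [[0.1063, 0.1875, 0], 0, 0], [[0.1313, 0.2313, 0], 0, 0], [[0.1563, 0.275, 0], 0, 0], [[0.1813, 0.3188, 0], 0, 0], [[0.2063, 0.3625, 0], 0, 0], [[0.2313, 0.4063, 0], 0, 0], [[0.2563, 0.45, 0], 0, 0], [[0.2775, 0.4838, 0], 0, 0], [[0.2913, 0.505, 0], 0, 0], [[0.2913, 0.505, 0], 0, 0], [[0.2913, 0.505, 0], 0, 0]])

```text
t: 10.1
tcp_pos: [0.4787, 0.2675, 0.2124]
tool_rot: [0.186, 0.983, -0.001, -0.002]
force: [0.0, 0.2, -1.1]
finger_gap: 0.325
gripper_force: 108.5
```

```bash
python3 - <<'E'
from h import *
st,s=wrist();H=pts(s)[...,2];print(st["tcp_pos"],"foot z",np.median(H[213:232,265:292]))
t=manip.snapshot("top");blobs(t,.076,.096,400)
E
```

```text
[0.47868059 0.26748575 0.21238091] foot z 0.18244393774955622
blob px 286 228 r_mm 41.5 z 0.0798 ctr [0.4712 0.0249] moment [0.471  0.0253]
blob px 383 197 r_mm 41.8 z 0.0799 ctr [ 0.5476 -0.1921] moment [ 0.5472 -0.1923]
```

Both tops are at 0.080, so the lid stayed home. Next I'll set the press down.

Scaled: 0.167 m / 0.8 = 0.2088, 0.166 m / 0.8 = 0.2075.

Emit:
drive_effector(offsets=[[[0, 0, 0.025], 0, 0], [[0, 0, 0.075], 0, 0], [[0, 0, 0.125], 0, 0], [[0, 0, 0.1625], 0, 0], [[0, 0, 0.1875], 0, 0], [[0, 0, 0.1975], 0, 0], [[0, 0, 0.2025], 0, 0], [[0, 0, 0.205], 0, 0], [[0, 0, 0.2075], 0, 0], [[0, 0, 0.2088], 0, 0], [[0, 0, 0.2088], 0, 0]])

```text
t: 11.3
tcp_pos: [0.4809, 0.2674, 0.0476]
tool_rot: [0.187, 0.982, 0.0, 0.001]
force: [0.2, -0.2, -1.2]
finger_gap: 0.332
gripper_force: 108.6
```

Scaled: 0.003 m / 0.8 = 0.0038, 0.002 m / 0.8 = 0.0025.

Emit:
drive_effector(offsets=[[[0, 0, 0.0013], 0, 0], [[0, 0, 0.0025], 0, 0], [[0, 0, 0.0038], 0, 0], [[0, 0, 0.0038], 0, 0]])

```text
t: 11.7
tcp_pos: [0.4807, 0.2674, 0.045]
tool_rot: [0.187, 0.982, 0.0, 0.0]
force: [-2.0, -1.6, 6.5]
finger_gap: 0.326
gripper_force: 109.3
```

Firm contact with the worktop. I'll open gently and retreat.

Scaled: -0.2 m / 0.8 = -0.25, -0.19 m / 0.8 = -0.2375.

Emit:
drive_effector(offsets=[[[0, 0, 0], 0, 0.45], [[0, 0, 0], 0, 0.6], [[0, 0, 0], 0, 1], [[0, 0, 0], 0, 1], [[0, 0, 0], 0, 1], [[0, 0, 0], 0, 1], [[0, 0, -0.0125], 0, 1], [[0, 0, -0.05], 0, 1], [[0, 0, -0.1], 0, 1], [[0, 0, -0.15], 0, 1], [[0, 0, -0.2], 0, 1], [[0, 0, -0.2375], 0, 1], [[0, 0, -0.25], 0, 1], [[0, 0, -0.25], 0, 1]])

```text
t: 13.1
tcp_pos: [0.4812, 0.2675, 0.2458]
tool_rot: [0.187, 0.982, 0.001, 0.002]
force: [0.0, -0.0, -0.6]
finger_gap: 1.003
gripper_force: 0.0
```

```bash
python3 - <<'E'
from h import *
st,s=wrist();cv2.imwrite("pics/w5.png",s["pixels"][...,::-1]);print(st["tcp_pos"]);blobs(s,.073,.086);blobs(s,.011,.021)
t=manip.snapshot("top");blobs(t,.076,.096,400)
E
```

```text
[0.48120975 0.26748614 0.24583345]
blob px 249 388 r_mm 12.2 z 0.078 ctr [0.6764 0.1585] moment [0.6723 0.1579]
blob px 208 392 r_mm 29.4 z 0.0792 ctr [0.6644 0.1159] moment [0.6601 0.1209]
blob px 37 261 r_mm 43.2 z 0.0789 ctr [0.4662 0.0376] moment [0.4703 0.0339]
blob px 496 254 r_mm 66.8 z 0.0795 ctr [0.6132 0.4293] moment [0.6131 0.4279]
blob px 278 183 r_mm 14.6 z 0.0778 ctr [0.4789 0.2688] moment [0.4787 0.2689]
blob px 206 308 r_mm 25.8 z 0.015 ctr [0.6051 0.1281] moment [0.5927 0.1383]
blob px 382 274 r_mm 13.3 z 0.0165 ctr [0.6369 0.3336] moment [0.6312 0.3328]
blob px 73 236 r_mm 39.3 z 0.0159 ctr [0.4679 0.0344] moment [0.4625 0.0578]
blob px 483 216 r_mm 38.4 z 0.0179 ctr [0.6079 0.4518] moment [0.6065 0.453 ]
blob px 538 184 r_mm 26.3 z 0.0186 ctr [0.5927 0.5112] moment [0.592  0.5091]
blob px 278 166 r_mm 29.2 z 0.0147 ctr [0.4783 0.269 ] moment [0.4711 0.2718]
blob px 458 86 r_mm 107.6 z 0.0124 ctr [0.4701 0.4572] moment [0.4691 0.4591]
blob px 286 228 r_mm 41.3 z 0.0797 ctr [0.4707 0.0254] moment [0.4708 0.0252]
blob px 383 197 r_mm 41.9 z 0.0799 ctr [ 0.547  -0.1919] moment [ 0.5473 -0.1926]
```

View pics/w5.png

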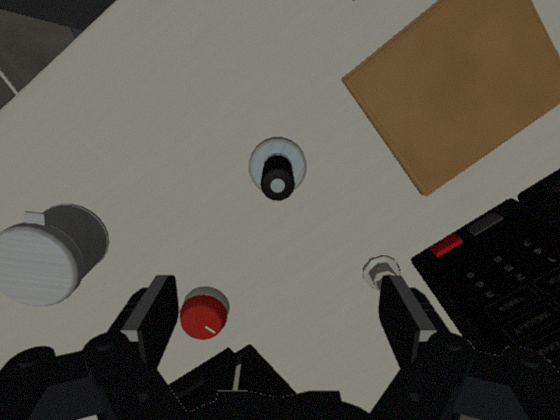

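The press stands upright: the handle top at (278,183) and foot at (278,166) lie over the same world point. The gripper is clear and the lid is home at 0.080.

```bash
python3 -c "
from station import manip
print(manip.sign_off())"
```

```text
the job is handed in; nothing more can be done
None
```

The job is handed in: the raised lid is pressed home (its top measures 80 mm above the worktop), the press stands upright and released near where it started, and the other canister has not moved; the sign-off gave no verdict.

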